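# Gauge the transport well and load the matching sample tube

## Task

Take the orange-handled depth rod, lower it into the wide well of the white transport block until it touches the floor of the well, then put it back in its blue parking socket. Then pick the sample tube, short or long, whose black band will come nearest to level with the block's top, and stand it upright on the floor of the well. Leave the other tube standing in the rack.

Things in the scene. Friction and masses are not known exactly. Their poses are not given: they have to be found in the camera images.
- block: Fixed white block, 100 mm cube. Origin on the table under the centre of its well: round blind hole 44 mm wide in its top (100 mm up), rigid flat floor 28 to 82 mm below the top, different each time: probe it. On its -y side a blue block 90 x 90 x 60 mm high with the parking socket: round hole 28 mm wide at x 0, y -95 mm, open down to the table. Both mouths have 4 mm chamfers.
- rod: Depth rod, 150 mm long, 120 g: steel stem 16 mm wide, 110 mm long, flat end; above it an orange round grip head 24 mm wide, 40 mm high. Starts upright in the parking socket, tip on the table, so the head is 110 to 150 mm above the table. Origin: centre of the stem's lower end (tip); z up along the rod.
- tube_short: Short sample tube, 30 mm wide, flat-bottomed, 60 g, white, blue cap; black band centred 55 mm below its top (40 mm above its bottom). 95 mm long. Starts upright in one of three places 80 mm apart in a row, in a white rack 35 mm high: hole 33 mm wide, floor 10 mm above the table; the long tube and an amber red-capped vial fill the others. Origin: centre of underside, z up.
- tube_long: Long sample tube, 30 mm wide, flat-bottomed, 60 g, white, green cap; black band centred 55 mm below its top (70 mm above its bottom). 125 mm long. Starts upright in one of three places 80 mm apart in a row, in a white rack 35 mm high: hole 33 mm wide, floor 10 mm above the table; the short tube and an amber red-capped vial fill the others. Origin: centre of underside, z up.

How it is judged:
By the outcome, as a careful person would: the job done as asked, in the order asked, and still so for the second after the job is handed in, with the robot touching nothing.
It also fails if it takes over 64 s, if anything falls off the work surface, if the arm or the gripper's body presses on something with over 40 N, if the wrist force passes 120 N, or if a joint passes its speed limit or range.

## Robot

A 7-joint arm with a two-finger parallel gripper is mounted at the origin on the work surface. World frame = base frame: x ahead of the robot, y to its left, z up, the work surface at z = 0. Lengths are in m, angles in rad, forces in N, time in s.
With the tool pointing down it reaches from about 0.4 to 0.85 m from the base axis. Payload 10.4 kg.
Tool frame: the origin (TCP) lies midway between the tips of the shut fingers; the grasp point (between the pads) lies 19 mm behind it (r.grasp_offset is the distance from the TCP to the grasp point, in m); x points along the fingers, y is the direction in which the jaws open and shut, and the axes are right-handed (so a half turn about x gives the same grasp; the last joint's range is limited). The gripper opens to 87 mm and grips with 3 to 60 N. Pads are 19 mm wide; open, the fingers measure 117 mm over their backs; the gripper's body (75 mm by 190 mm) begins 51 mm behind the grasp point.
Start: joints at [-1.15, 0.332, -0.065, 1.46, 0.022, 1.35, -0.088], TCP at [0.268, 0.564, 0.223] pointing down, gripper open.
Joint ranges: [-2.6, 2.6], [-0.5, 2.12], [-1.47, 1.34], [0.16, 2.42], [-1.27, 4.41], [0.06, 2.06], [-2.6, 2.6]. Speed limits (rad/s): [2.22, 2.22, 2.79, 2.79, 3.14, 3.14, 3.14].

## Interface

Orientations are given as a unit quaternion [x, y, z, w].
In Python, from bench import r, vision, close_job gives the robot as it stands. The module is installed in compiled form; this text tells all that it offers.
- The arm moves only by the shell command python3 -m pendant 'ROWS' [OPENING] [FORCE]. ROWS is text: rows parted by semicolons, each of 6 numbers parted by spaces: the shift along the tool's x, y, z in units of 0.25 m (1.0 is 0.25 m), then the turn, a rotation vector about the tool's x, y, z in units of 1.5 rad (1.0 is 1.5 rad). A call has 1 to 8 rows; each row is the pose to reach, as a shift and turn from the pose commanded when the call began, along the tool's axes at that moment; what a row does not reach only later rows make up. A row lasts 1/10 s, in which the tool goes at most 50 mm and 8.59 degrees, less where a joint would pass 70% of its speed; a pose out of reach is approached as far as the arm can. A call with a number of a shift or a turn outside -1 to 1 is refused whole. A call with a gripper value outside its range is refused whole. OPENING is the gripper command: -1 is shut, 1 is fully open, values between are in proportion, set as the call begins (- or left out, the last holds). The fingers move at their own pace and stop on an object; FORCE is the grip in N (left out, the last holds). Time passes only in rows, so rows that repeat a pose let the fingers close. It gives the time, the measured TCP pose, the force and the opening at its end, in the units of the state.
- r.read_state(): the state, without advancing time (a new reading comes with each control period).
- vision.camera(name): name is "side" or "top"; returns (picture, depth): 480x640x3 uint8, blue, green, red; 480x640 float32, m along the optical axis (not along the pixel's ray), 0 where there is no reading.
- vision.get_calibration(name): a dict with "camera_matrix" (3x3 intrinsics, pixels), "k1" (the pictures are not rectified: a ray, as slopes to the right and down, at radius r is drawn at 1 + k1 r^2 times it, then the intrinsics apply), "rvec" (rotation vector, rad) and "tvec" (3), from world to camera coordinates, as OpenCV has them. Camera axes: x right, y down, z forward; pixel columns grow to the right and rows downward; lengths in m; the calibration is good to about 2 mm. A picture is of the moment at which its call begins. get_calibration takes no time and is no camera call.
- close_job(): hands the job in, once; it reports no verdict.
The state is a dict: "time": time; "joint_positions": joint angles; "joint_vel": joint speeds; "joint_torque": joint torques, N m; "ee_pos": TCP position; "eef_rot": TCP orientation; "ft_force": force on the tool from outside, world axes, zero at the start; "torque": the same for the moment, N m; "width": finger opening in m.
Only numpy, scipy, OpenCV 4.12 (cv2) and the standard library are available. Lean on these libraries where they do the work, as an engineer would, in place of code of your own. Each camera call takes 0.05 s, during which the arm holds its last target. There are 200 camera calls.

## Working session

There is one attempt and no reset: what is moved stays moved. The work goes in short steps, Python scripts to look and compute and a shell command to move; the robot and the scene stay as the last step left them, time stands still between calls to the robot, and variables do not carry over. Pictures are saved under pics/ and viewed, about 8 in all and at most 12, crops included, and the job is handed in when it is done.

```bash
mkdir -p pics
cat > h.py <<'E'
import numpy as np, cv2
from bench import r, vision
from scipy.spatial.transform import Rotation as R
def cal(n):
    c=vision.get_calibration(n); return np.array(c["camera_matrix"]),float(c["k1"]),cv2.Rodrigues(np.array(c["rvec"],float))[0],np.array(c["tvec"],float).ravel()
def ray(n,u,v):
    K,k1,Rm,t=cal(n); d=np.array([k1,0,0,0,0.])
    p=cv2.undistortPoints(np.array([[[u,v]]],float),K,d)[0,0]
    return -Rm.T@t, Rm.T@np.array([p[0],p[1],1])
def atz(n,u,v,z):
    o,d=ray(n,u,v); return o+d*(z-o[2])/d[2]
def atd(n,u,v,dep):
    o,d=ray(n,u,v); return o+d*dep
def proj(n,P):
    K,k1,Rm,t=cal(n); return cv2.projectPoints(np.array(P,float).reshape(-1,1,3),cv2.Rodrigues(Rm)[0],t,K,np.array([k1,0,0,0,0.]))[0].reshape(-1,2)
def togo(P):
    "shift in tool units to reach world P"
    s=r.read_state(); return R.from_quat(s["eef_rot"]).inv().apply(np.array(P)-s["ee_pos"])/0.25
E
python3 - <<'E'
from h import *
for n in ("top","side"):
    im,d=vision.camera(n); cv2.imwrite(f"pics/{n}0.png",im); np.save(f"{n}0.npy",d)
    o,_=ray(n,320,240); print(n,o,ray(n,320,240)[1])
s=r.read_state(); print(s, R.from_quat(s["eef_rot"]).as_matrix().round(3), r.grasp_offset)
E
```

```text
top [0.48612975 0.08270876 0.79297185] [ 0.11047551  0.02965546 -0.99353367]
side [1.15293424 0.64394078 0.602418  ] [-0.60823028 -0.54622496 -0.57605439]
{'time': 0.1, 'joint_positions': array([-1.14962344,  0.33281815, -0.06472791,  1.46080071,  0.02158991,
        1.34990127, -0.08849125]), 'joint_vel': array([-1.91817190e-04, -7.12495816e-04, -1.37093521e-04, -3.29543877e-03,
       -1.38493867e-03, -5.29571121e-05,  6.07599596e-04]), 'joint_torque': array([ 1.19833679e-03, -6.24538207e+01,  2.48112122e-02, -3.90710771e+01,
       -6.13593799e-02,  3.66463617e-02,  6.74549619e-05]), 'ee_pos': array([0.2681885 , 0.5641772 , 0.22185469]), 'eef_rot': array([ 0.15516795,  0.68985916, -0.15602313,  0.68969125]), 'ft_force': array([-0.14996549, -0.45096481, -0.15532535]), 'torque': array([0.00450468, 0.0308681 , 0.05273678]), 'width': 0.08736995283112102} [[-0.     0.429  0.903]
 [-0.001  0.903 -0.429]
 [-1.    -0.001  0.   ]] 0.0187
```

View pics/top0.png

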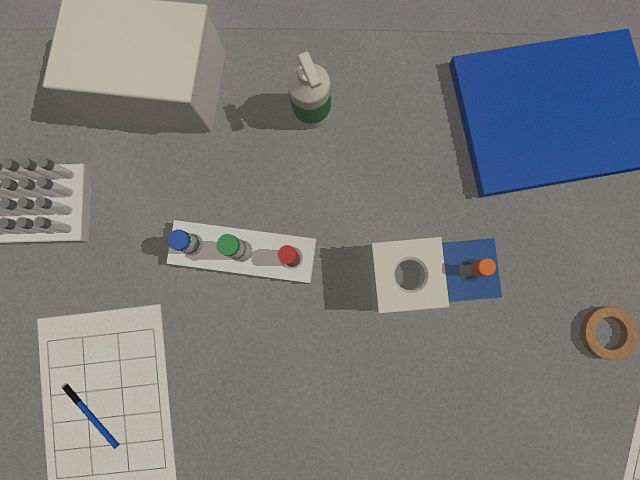

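View pics/side0.png

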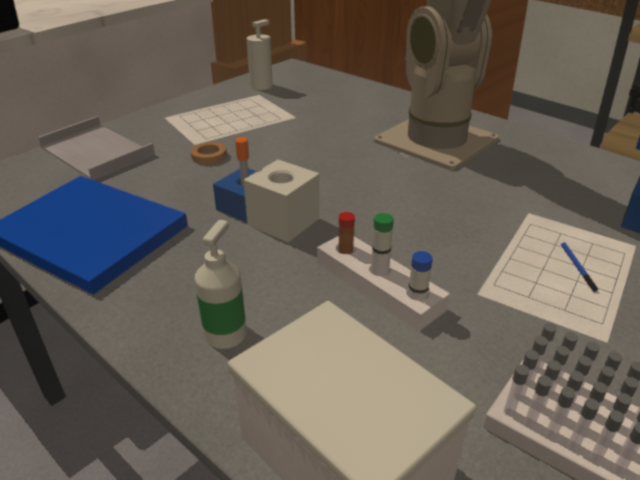

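Top view: blue cap at about (179,240), green at (228,245), red at (288,256), well at (411,274) and orange head at (487,267). The side view agrees. I'll enlarge the top view for precise pixels.

Run:
```python
from h import *
im=cv2.imread("pics/top0.png"); d=np.load("top0.npy")
a=cv2.resize(im[225:325,360:510],None,fx=5,fy=5,interpolation=cv2.INTER_CUBIC); cv2.imwrite("pics/c1.png",a)
hsv=cv2.cvtColor(im,cv2.COLOR_BGR2HSV); H,S,V=cv2.split(hsv)
for nm,lo,hi,box,zt in (("orange",5,18,(470,250,505,290),.15),("blue",105,130,(160,225,200,260),.105),("green",50,85,(210,225,245,265),.135)):
    m=np.zeros_like(H); x0,y0,x1,y1=box; m[y0:y1,x0:x1]=((H>=lo)&(H<=hi)&(S>120))[y0:y1,x0:x1]
    v,u=np.nonzero(m)
    P=np.array([atd("top",a,b,d[b,a]) for a,b in zip(u,v)])
    k=abs(P[:,2]-zt)<.005
    print(nm,len(u),"zmax",np.percentile(P[:,2],[50,95]),"top pts",k.sum(),P[k].mean(0), (P[k].max(0)+P[k].min(0))/2, np.ptp(P[k],axis=0))
for p in ((390,255),(430,300),(411,274),(411,268),(405,280),(470,290)): print(p,atd("top",*p,d[p[1],p[0]]))
```

```text
orange 332 zmax [0.15074094 0.1528518 ] top pts 238 [ 0.52747727 -0.11961602  0.1512162 ] [ 0.52768334 -0.11995134  0.1500312 ] [0.02264317 0.02192309 0.00843199]
blue 349 zmax [0.10574022 0.10744883] top pts 331 [0.5582893  0.30888849 0.10563923] [0.55819011 0.30935899 0.10469049] [0.02795445 0.02880221 0.00860624]
green 37 zmax [0.13584267 0.13787052] top pts 37 [0.55307857 0.2342849  0.13577029] [0.55050433 0.23197969 0.13508309] [0.02772109 0.02524293 0.00602023]
(390, 255) [0.54404267 0.00240345 0.10026116]
(430, 300) [ 0.48145931 -0.05500972  0.10049847]
(411, 274) [ 0.51926203 -0.03365315  0.06391033]
(411, 268) [ 0.52833399 -0.03376844  0.06282168]
(405, 280) [ 0.51006512 -0.02478357  0.06347618]
(470, 290) [ 0.49757275 -0.12298995  0.06105124]
```

View pics/c1.png

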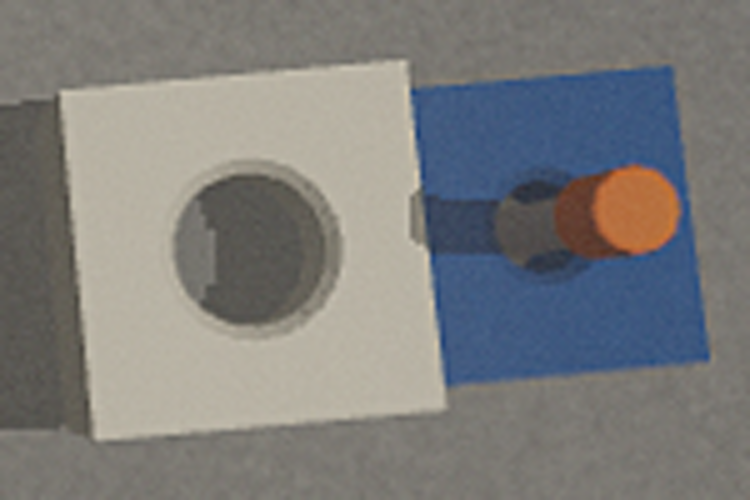

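Block corners in the crop are (60,90), (408,60), (447,408) and (94,440). The well mouth is centred near (255,249), and the orange head top near (637,210).

Run:
```python
from h import *
f=lambda u,v,z: atz("top",360+(u+.5)/5-.5,225+(v+.5)/5-.5,z)
c=np.array([f(*p,.1) for p in ((60,90),(408,60),(447,408),(94,440))])
print(c.round(4)); m=c.mean(0); print("blk",m,[np.linalg.norm(c[i]-c[i-1]).round(4) for i in range(4)])
print("well",f(255.5,249,.1),"rod head",f(637,210,.15))
ey=(c[0]+c[3]-c[1]-c[2]); ey/=np.linalg.norm(ey); print("ey",ey,"socket pred",m-ey*.095)
im=cv2.imread("pics/top0.png");hsv=cv2.cvtColor(im,cv2.COLOR_BGR2HSV);print(hsv[245,228],hsv[256,288],hsv[240,179])
print("green",atz("top",228,245,.135),"red",atz("top",288,256,.1),"blue",atz("top",179,240,.105))
print("go above rod",togo([.5277,-.1198,.20]))
```

```text
[[ 0.5613  0.029   0.1   ]
 [ 0.5725 -0.0711  0.1   ]
 [ 0.4734 -0.0821  0.1   ]
 [ 0.4619  0.0178  0.1   ]]
blk [ 0.51726282 -0.02658551  0.1       ] [np.float64(0.1), np.float64(0.1007), np.float64(0.0997), np.float64(0.1006)]
well [ 0.51704114 -0.0274688   0.1       ] rod head [ 0.52763877 -0.12086231  0.15      ]
ey [-0.11280095  0.9936176   0.        ] socket pred [ 0.52797891 -0.12097919  0.1       ]
[ 66 116 132] [  2 164 160] [111 153 150]
green [0.54917456 0.22870236 0.135     ] red [0.53886556 0.14878749 0.1       ] blue [0.55745867 0.30717968 0.105     ]
go above rod [ 0.08998677 -2.02521708  2.1120551 ]
```

```bash
python3 -m pendant '-0.2 -0.5 1 0 0 0;-0.2 -0.5 1 0 0 0;-0.2 -0.5 1 0 0 0;-0.2 -0.5 1 0 0 0;-0.2 -0.5 1 0 0 0;-0.2 -0.5 1 0 0 0;-0.2 -0.5 1 0 0 0' 1 30
python3 -m pendant '0 -0.7 1 0 0 0;0 -0.7 1 0 0 0;0 -0.7 1 0 0 0;0 -0.7 1 0 0 0;0 -0.7 1 0 0 0;0 -0.7 1 0 0 0;0 -0.7 1 0 0 0;0 -0.7 1 0 0 0'
python3 -m pendant '0 -0.825 0.112 0 0 0;0 -0.825 0.112 0 0 0;0 -0.825 0.112 0 0 0;0 -0.825 0.112 0 0 0;0 -0.825 0.112 0 0 0;0 -0.825 0.112 0 0 0;0 -0.825 0.112 0 0 0'
python3 -c "
from h import *
print(togo([.5278,-.1205,.112]),R.from_quat(r.read_state()['eef_rot']).as_matrix().round(3))"
```

```text
time: 0.8
ee_pos: [0.4444, 0.3393, 0.2735]
eef_rot: [0.158, 0.688, -0.159, 0.69]
ft_force: [-0.9, 0.4, -0.5]
width: 0.0871
time: 1.6
ee_pos: [0.5913, 0.0777, 0.2719]
eef_rot: [0.156, 0.69, -0.157, 0.689]
ft_force: [-0.2, 0.9, 0.2]
width: 0.0872
time: 2.3
ee_pos: [0.5284, -0.1165, 0.2723]
eef_rot: [0.155, 0.69, -0.154, 0.69]
ft_force: [1.1, 0.6, -0.7]
width: 0.0872
[ 0.64131143 -0.0162402   0.0050117 ] [[-0.     0.426  0.905]
 [ 0.001  0.905 -0.426]
 [-1.     0.001 -0.001]]
```

```bash
python3 -m pendant '0 0 0 0 0 0;0 -0.012 0.005 0 0 0;0.2 -0.012 0.005 0 0 0;0.4 -0.012 0.005 0 0 0;0.5 -0.012 0.005 0 0 0;0.6 -0.012 0.005 0 0 0;0.64 -0.012 0.005 0 0 0;0.64 -0.012 0.005 0 0 0'
python3 -m pendant '0 0 0 0 0 0;0 0 0 0 0 0;0 0 0 0 0 0;0 0 0 0 0 0;0 0 0 0 0 0;0 0 0 0 0 0;0 0 0 0 0 0;0 0 0 0 0 0' -1 30
python3 -c "
from h import *
print(togo([.5278,-.1205,.112]))
s=r.read_state();print(s['ft_force'])
im,d=vision.camera('side');cv2.imwrite('pics/g1.png',cv2.resize(im[60:260,150:400],None,fx=3,fy=3))"
```

```text
time: 3.1
ee_pos: [0.5271, -0.1222, 0.1115]
eef_rot: [0.155, 0.691, -0.156, 0.689]
ft_force: [0.1, 0.6, 0.4]
width: 0.0869
time: 3.9
ee_pos: [0.5277, -0.1227, 0.1125]
eef_rot: [0.156, 0.69, -0.156, 0.69]
ft_force: [0.3, -0.6, -0.2]
width: 0.0311
[ 0.00210069  0.00797343 -0.00326881]
[ 0.25580046 -0.58300033 -0.15250834]
```

View pics/g1.png

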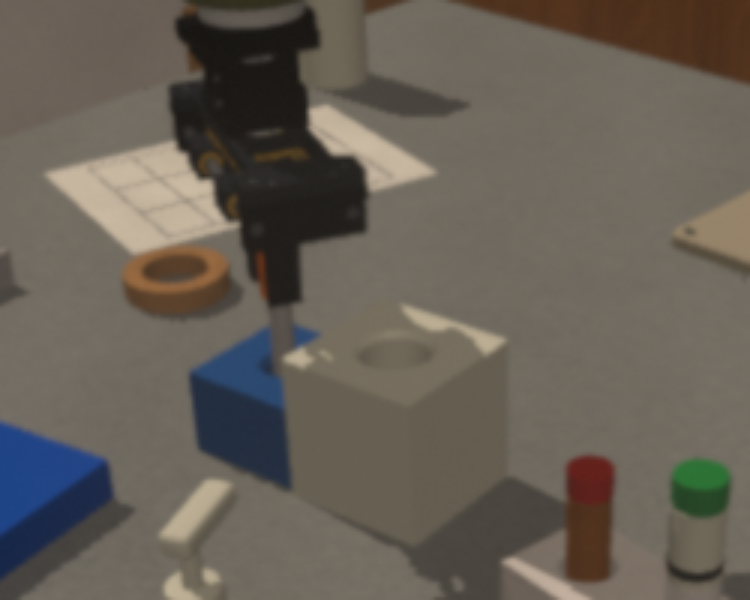

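The crop shows the fingers around the head, stem upright in the socket and the jaws still closing (31 mm). I'll finish the grip.

```bash
python3 -m pendant '0 0 0 0 0 0;0 0 0 0 0 0;0 0 0 0 0 0;0 0 0 0 0 0' -1 30
python3 -m pendant '-0.05 0 0 0 0 0;-0.1 0 0 0 0 0;-0.2 0 0 0 0 0;-0.3 0 0 0 0 0;-0.4 0 0 0 0 0;-0.5 0 0 0 0 0;-0.52 0 0 0 0 0;-0.52 0 0 0 0 0'
python3 -c "
from h import *
s=r.read_state();print(s['ft_force'],s['width'],s['ee_pos']);print(togo(np.array([.5171,-.0272,.0])))
M=R.from_quat(s['eef_rot']);print(M.inv().apply([.5171-.5278,-.0272+.1205,0])/.25, M.as_matrix()[:,0])
im,d=vision.camera('side');cv2.imwrite('pics/g2.png',cv2.resize(im[20:260,150:400],None,fx=2.5,fy=2.5))"
```

```text
time: 4.35
ee_pos: [0.5277, -0.1227, 0.1125]
eef_rot: [0.156, 0.69, -0.156, 0.69]
ft_force: [-0.6, -0.2, 0.0]
width: 0.0233
time: 5.15
ee_pos: [0.5281, -0.1228, 0.2437]
eef_rot: [0.156, 0.689, -0.155, 0.691]
ft_force: [-0.9, -0.9, -1.6]
width: 0.0235
[-0.88821048 -0.94794083 -1.63844649] 0.023493897939517037 [ 0.52811343 -0.1227886   0.24370893]
[ 0.97480447  0.32526609 -0.20590899]
[-2.75809208e-05  3.18652459e-01 -1.98923828e-01] [ 2.27141997e-03  1.86591248e-04 -9.99997403e-01]
```

View pics/g2.png

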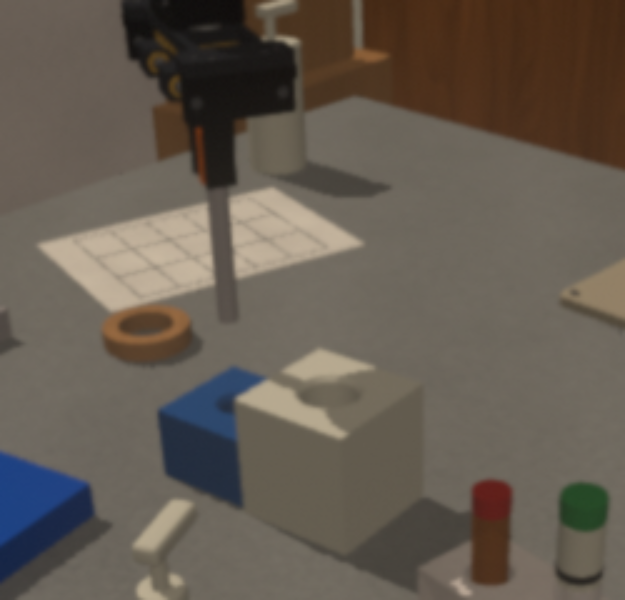

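```bash
python3 -c "
from h import *
for P in ([.5281,-.1225,.131],[.5281,-.1225,.235]): print((proj('side',P)-[150,20])*2.5)
print((proj('side',[.5171,-.0272,.1])-[150,20])*2.5)
"
```

```text
[[224.69375277 318.84468743]]
[[213.57542753 189.43394906]]
[[324.19836743 388.65732255]]
```

The rod hangs upright in the grip: tip seen at crop (228,320), predicted (225,319). Moving over the well, then down part way.

```bash
python3 -m pendant '0 0.1 -0.06 0 0 0;0 0.2 -0.13 0 0 0;0 0.32 -0.2 0 0 0;0 0.32 -0.2 0 0 0;0 0.32 -0.2 0 0 0'
python3 -m pendant '0.08 0 0 0 0 0;0.16 0 0 0 0 0;0.18 0 0 0 0 0;0.18 0 0 0 0 0;0.18 0 0 0 0 0'
python3 -m pendant '0.01 0 0 0 0 0;0.02 0 0 0 0 0;0.03 0 0 0 0 0;0.04 0 0 0 0 0;0.05 0 0 0 0 0;0.06 0 0 0 0 0;0.06 0 0 0 0 0'
```

```text
time: 5.7
ee_pos: [0.5163, -0.0285, 0.2415]
eef_rot: [0.155, 0.69, -0.155, 0.689]
ft_force: [0.2, -0.6, -1.7]
width: 0.023
time: 6.2
ee_pos: [0.5172, -0.0296, 0.1982]
eef_rot: [0.156, 0.689, -0.156, 0.69]
ft_force: [0.1, 0.6, -0.9]
width: 0.0234
time: 6.9
ee_pos: [0.5167, -0.0289, 0.1821]
eef_rot: [0.156, 0.69, -0.156, 0.69]
ft_force: [0.3, 0.2, -1.3]
width: 0.0236
```

```bash
python3 -m pendant '0.008 0 0 0 0 0;0.014 0 0 0 0 0;0.018 0 0 0 0 0;0.018 0 0 0 0 0'
python3 -m pendant '0.004 0 0 0 0 0;0.008 0 0 0 0 0;0.008 0 0 0 0 0'
python3 -m pendant '0.004 0 0 0 0 0;0.008 0 0 0 0 0;0.008 0 0 0 0 0'
python3 -c "
from h import *
print(r.read_state()['ft_force'],r.read_state()['ee_pos'])"
```

```text
time: 7.3
ee_pos: [0.5168, -0.029, 0.1779]
eef_rot: [0.156, 0.69, -0.156, 0.69]
ft_force: [0.1, 0.2, -1.0]
width: 0.0232
time: 7.6
ee_pos: [0.5168, -0.029, 0.1759]
eef_rot: [0.156, 0.69, -0.156, 0.69]
ft_force: [0.2, 0.2, -1.3]
width: 0.0231
time: 7.9
ee_pos: [0.5172, -0.029, 0.1745]
eef_rot: [0.156, 0.689, -0.156, 0.69]
ft_force: [-0.3, 0.1, 3.3]
width: 0.0232
[-0.32577342  0.1239742   3.26807199] [ 0.51724746 -0.02902325  0.1745426 ]
```

```bash
python3 -m pendant '0.004 0 0 0 0 0;0.004 0 0 0 0 0;0.004 0 0 0 0 0'
```

```text
time: 8.2
ee_pos: [0.5179, -0.029, 0.1744]
eef_rot: [0.156, 0.689, -0.155, 0.691]
ft_force: [-1.6, 0.0, 10.5]
width: 0.0232
```

Firm contact: 10.5 N with the tip at z ≈ 62 mm, so the well is about 38 mm deep, matching the depth camera. The short tube's band would sit about 2 mm above the top and the long one's about 32 mm, so it's the short tube. Raising the rod and returning it.

```bash
python3 -m pendant '-0.06 0 0 0 0 0;-0.14 0 0 0 0 0;-0.24 0 0 0 0 0;-0.3 0 0 0 0 0;-0.3 0 0 0 0 0;-0.3 0 0 0 0 0'
python3 -m pendant '0 -0.1 0.06 0 0 0;0 -0.2 0.13 0 0 0;0 -0.32 0.2 0 0 0;0 -0.32 0.2 0 0 0;0 -0.32 0.2 0 0 0;0 -0.32 0.2 0 0 0'
python3 -c "
from h import *
print(togo([.5277,-.1225,.1125]))"
```

```text
time: 8.8
ee_pos: [0.5167, -0.0289, 0.2473]
eef_rot: [0.156, 0.69, -0.156, 0.69]
ft_force: [-0.2, -0.5, -1.5]
width: 0.0227
time: 9.4
ee_pos: [0.5274, -0.1214, 0.2471]
eef_rot: [0.155, 0.69, -0.155, 0.689]
ft_force: [0.3, -0.2, -1.2]
width: 0.0232
[ 0.53828127 -0.00332066  0.00372051]
```

```bash
python3 -m pendant '0.1 0 0 0 0 0;0.2 0 0 0 0 0;0.26 0 0 0 0 0;0.3 0 0 0 0 0;0.34 0 0 0 0 0;0.38 0 0 0 0 0;0.4 0 0 0 0 0;0.4 0 0 0 0 0'
python3 -m pendant '0.04 0 0 0 0 0;0.07 0 0 0 0 0;0.1 0 0 0 0 0;0.12 0 0 0 0 0;0.13 0 0 0 0 0;0.13 0 0 0 0 0'
python3 -m pendant '0.004 0 0 0 0 0;0.008 0 0 0 0 0;0.008 0 0 0 0 0'
```

```text
time: 10.2
ee_pos: [0.5274, -0.1226, 0.1475]
eef_rot: [0.156, 0.69, -0.156, 0.689]
ft_force: [0.7, 0.1, -1.3]
width: 0.0229
time: 10.8
ee_pos: [0.5275, -0.1227, 0.1152]
eef_rot: [0.156, 0.69, -0.156, 0.69]
ft_force: [-0.1, -0.5, -0.9]
width: 0.0235
time: 11.1
ee_pos: [0.5277, -0.1227, 0.1136]
eef_rot: [0.156, 0.69, -0.156, 0.69]
ft_force: [-0.2, 0.2, -1.0]
width: 0.0231
```

```bash
python3 -m pendant '0.004 0 0 0 0 0;0.006 0 0 0 0 0;0.006 0 0 0 0 0'
python3 -m pendant '0 0 0 0 0 0;0 0 0 0 0 0;0 0 0 0 0 0;0 0 0 0 0 0;0 0 0 0 0 0;0 0 0 0 0 0' 0.4
python3 -m pendant '-0.05 0 0 0 0 0;-0.2 0 0 0 0 0;-0.4 0 0 0 0 0;-0.5 0 0 0 0 0;-0.5 0 0 0 0 0;-0.5 0 0 0 0 0'
python3 - <<'E'
from h import *
im,d=vision.camera('side');cv2.imwrite('pics/g3.png',cv2.resize(im[20:260,150:450],None,fx=2.5,fy=2.5))
s=r.read_state(); M=R.from_quat(s['eef_rot'])
# row direction from caps at top0
ax=np.array([.5582-.5389,.309-.1488,0]); ax/=np.linalg.norm(ax); print("row",ax)
y=M.as_matrix()[:,1]; perp=np.array([ax[1],-ax[0],0])
ang=np.arctan2(np.cross(y,perp)[2],y@perp); print("turn about world z",ang,"tool x turn units",-ang/1.5)
print("delta to above blue",togo([.5582,.3085,.24]), s['ee_pos'],s['joint_positions'])
E
```

```text
time: 11.4
ee_pos: [0.528, -0.1227, 0.1124]
eef_rot: [0.156, 0.689, -0.156, 0.69]
ft_force: [0.4, 0.8, 4.0]
width: 0.0233
time: 12.0
ee_pos: [0.5277, -0.1227, 0.112]
eef_rot: [0.156, 0.69, -0.156, 0.69]
ft_force: [-0.0, -0.6, 0.7]
width: 0.0587
time: 12.6
ee_pos: [0.5278, -0.1227, 0.2378]
eef_rot: [0.156, 0.689, -0.155, 0.69]
ft_force: [-0.5, 0.4, -0.5]
width: 0.0608
row [0.11960952 0.99282101 0.        ]
turn about world z -1.2468644179955453 tool x turn units 0.8312429453303635
delta to above blue [-0.01274636  1.61037449 -0.62897868] [ 0.52733446 -0.12260819  0.23672743] [-0.2675659   0.13769005  0.45648582  1.68516467 -0.06242407  1.33368781
  1.32685097]
```

View pics/g3.png

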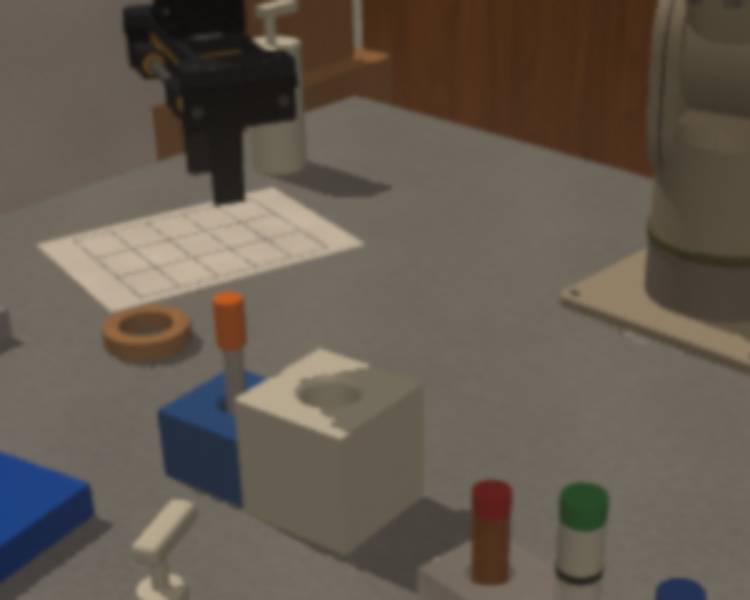

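Rod is back upright in the socket: orange head at (229,320), well empty at (330,393). Next, go to the blue-capped tube and turn the jaws across the row.

```bash
python3 -m pendant '0 0.1 -0.04 0.1 0 0;0 0.2 -0.08 0.2 0 0;0 0.35 -0.13 0.3 0 0;0 0.5 -0.19 0.4 0 0;0 0.65 -0.25 0.5 0 0;0 0.8 -0.31 0.6 0 0;0 0.9 -0.35 0.7 0 0;0 0.9 -0.35 0.8 0 0' 1
python3 -m pendant '0 0 0 0.03 0 0;0 0 0 0.03 0 0;0 0 0 0.03 0 0'
python3 -c "
from h import *
print(togo([.5582,.3085,.24]));s=r.read_state();print(s['ee_pos'],s['joint_positions'],R.from_quat(s['eef_rot']).as_matrix().round(3))"
```

```text
time: 13.45
ee_pos: [0.544, 0.1231, 0.2352]
eef_rot: [-0.514, -0.486, 0.515, -0.484]
ft_force: [-0.7, 0.3, 0.8]
width: 0.087
time: 13.75
ee_pos: [0.5448, 0.1179, 0.2362]
eef_rot: [-0.525, -0.474, 0.526, -0.473]
ft_force: [0.1, -0.1, -0.1]
width: 0.0869
[-0.01579841 -0.02561638 -0.76399831]
[0.54482551 0.11785903 0.23617996] [-0.61422048  0.17501581  0.36332573  1.64086539 -0.06343397  1.33894678
 -0.34481623] [[-0.001  0.995 -0.103]
 [-0.001 -0.103 -0.995]
 [-1.    -0.001  0.001]]
```

```bash
python3 -m pendant '0 0 -0.1 0 0 0;0 -0.01 -0.25 0 0 0;0 -0.02 -0.45 0 0 0;0 -0.026 -0.6 0 0 0;0 -0.026 -0.72 0 0 0;0 -0.026 -0.764 0 0 0;0 -0.026 -0.764 0 0 0;0 -0.026 -0.764 0 0 0'
python3 -c "
from h import *
print(togo([.5582,.3085,.073]));s=r.read_state();print(s['joint_positions'][6],R.from_quat(s['eef_rot']).as_matrix().round(3))
im,d=vision.camera('top');cv2.imwrite('pics/g4.png',cv2.resize(im[180:330,100:340],None,fx=3,fy=3))"
```

```text
time: 14.55
ee_pos: [0.5593, 0.3069, 0.2369]
eef_rot: [-0.526, -0.472, 0.526, -0.473]
ft_force: [0.1, -0.1, 0.3]
width: 0.0871
[ 0.65548282 -0.00498891 -0.00666602]
-0.6125136558582704 [[-0.     0.994 -0.106]
 [-0.001 -0.106 -0.994]
 [-1.     0.     0.001]]
```

View pics/g4.png

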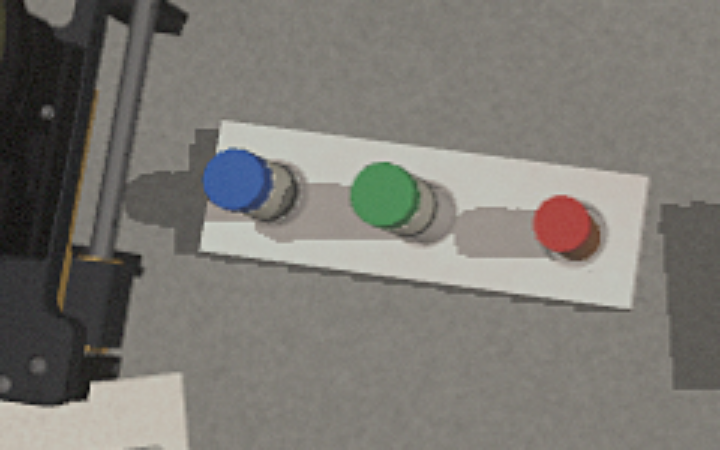

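Blue cap at crop (237,180), green (384,195), red (562,224), all standing. The open jaws straddle the blue tube's line from above, so I'll descend.

```bash
python3 -m pendant '0.1 -0.005 -0.007 0 0 0;0.25 -0.005 -0.007 0 0 0;0.4 -0.005 -0.007 0 0 0;0.48 -0.005 -0.007 0 0 0;0.54 -0.005 -0.007 0 0 0;0.6 -0.005 -0.007 0 0 0;0.65 -0.005 -0.007 0 0 0;0.65 -0.005 -0.007 0 0 0'
python3 -m pendant '0 0 0 0 0 0;0 0 0 0 0 0;0 0 0 0 0 0;0 0 0 0 0 0;0 0 0 0 0 0;0 0 0 0 0 0;0 0 0 0 0 0;0 0 0 0 0 0' -1 25
python3 -m pendant '0 0 0 0 0 0;0 0 0 0 0 0;0 0 0 0 0 0'
python3 -c "
from h import *
s=r.read_state();print(s['ee_pos'],s['ft_force'])"
```

```text
time: 15.4
ee_pos: [0.5572, 0.31, 0.0732]
eef_rot: [-0.525, -0.473, 0.526, -0.473]
ft_force: [-0.3, 0.5, 0.1]
width: 0.0871
time: 16.2
ee_pos: [0.5578, 0.3106, 0.0746]
eef_rot: [0.526, 0.473, -0.526, 0.473]
ft_force: [0.9, 0.6, 0.2]
width: 0.0313
time: 16.5
ee_pos: [0.5577, 0.3106, 0.0745]
eef_rot: [-0.526, -0.473, 0.526, -0.473]
ft_force: [0.6, -0.1, -0.5]
width: 0.0297
[0.55773029 0.31059491 0.07450934] [ 0.57824105 -0.12531876 -0.46898846]
```

```bash
python3 -m pendant '-0.04 0 0 0 0 0;-0.12 0 0 0 0 0;-0.25 0 0 0 0 0;-0.4 0 0 0 0 0;-0.55 0 0 0 0 0;-0.66 0 0 0 0 0;-0.66 0 0 0 0 0'
python3 -m pendant '0 0 0.1 0 0 0;0 0 0.25 0 0 0;0 -0.01 0.4 0 0 0;0 -0.01 0.55 0 0 0;0 -0.01 0.7 0 0 0;0 -0.01 0.8 0 0 0;0 -0.01 0.8 0 0 0'
python3 -m pendant '0 0 0.1 0 0 0;0 -0.005 0.25 0 0 0;0 -0.008 0.4 0 0 0;0 -0.008 0.5 0 0 0;0 -0.008 0.555 0 0 0;0 -0.008 0.555 0 0 0;0 -0.008 0.555 0 0 0'
python3 -c "
from h import *
s=r.read_state();print(s['ee_pos'],s['ft_force'],s['width'],togo([.517,-.0255,.1265]))
im,d=vision.camera('side');cv2.imwrite('pics/g5.png',cv2.resize(im[20:260,150:450],None,fx=2.5,fy=2.5))
z=s['ee_pos'][2]-.0645
for P in ([.517,-.027,z],[.517,-.027,z+.04]): print((proj('side',P)-[150,20])*2.5)
"
```

```text
time: 17.2
ee_pos: [0.5595, 0.3113, 0.2452]
eef_rot: [0.528, 0.473, -0.523, 0.473]
ft_force: [-0.3, -0.6, 0.4]
width: 0.0301
time: 17.9
ee_pos: [0.5342, 0.1074, 0.2398]
eef_rot: [-0.527, -0.471, 0.527, -0.472]
ft_force: [0.4, 0.7, -0.3]
width: 0.0294
time: 18.6
ee_pos: [0.518, -0.0241, 0.2394]
eef_rot: [0.525, 0.474, -0.525, 0.473]
ft_force: [0.4, 0.3, -0.6]
width: 0.0298
[ 0.51796181 -0.02412236  0.23936961] [ 0.41182321  0.31873242 -0.59994845] 0.02976499096860747 [ 0.45147605 -0.00314356  0.00611863]
[[320.14574124 296.48297515]]
[[317.72639398 244.23626308]]
```

View pics/g5.png

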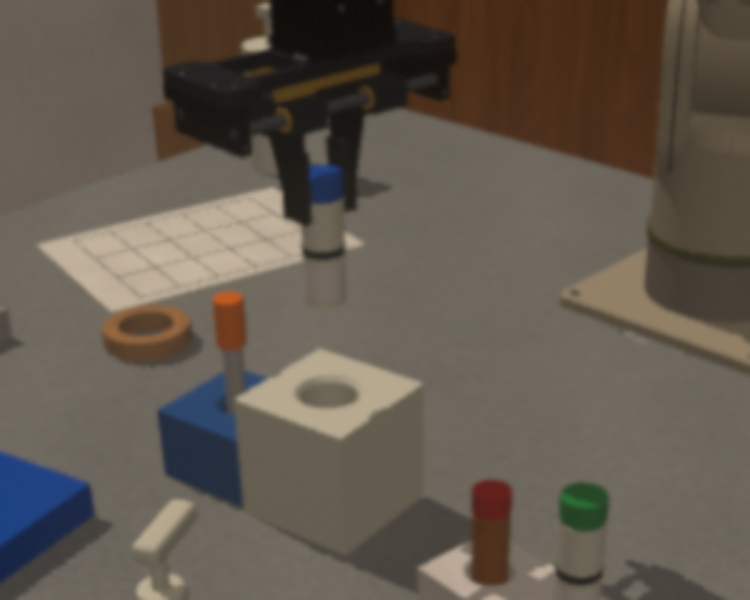

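The tube hangs upright with its bottom at (326,299). It shows the same few-pixel offset as the well mouth at (329,393), so it is centred. Lowering.

```bash
python3 -m pendant '0.06 -0.003 0.006 0 0 0;0.14 -0.003 0.006 0 0 0;0.2 -0.003 0.006 0 0 0;0.25 -0.003 0.006 0 0 0;0.3 -0.003 0.006 0 0 0;0.34 -0.003 0.006 0 0 0;0.34 -0.003 0.006 0 0 0'
python3 -m pendant '0.03 0 0 0 0 0;0.06 0 0 0 0 0;0.08 0 0 0 0 0;0.09 0 0 0 0 0;0.09 0 0 0 0 0;0.09 0 0 0 0 0'
python3 -m pendant '0.005 0 0 0 0 0;0.01 0 0 0 0 0;0.01 0 0 0 0 0'
python3 -m pendant '0.005 0 0 0 0 0;0.01 0 0 0 0 0;0.01 0 0 0 0 0'
```

```text
time: 19.35
ee_pos: [0.5162, -0.027, 0.1532]
eef_rot: [-0.525, -0.474, 0.526, -0.473]
ft_force: [0.6, -0.2, 0.4]
width: 0.0296
time: 19.95
ee_pos: [0.517, -0.0272, 0.1322]
eef_rot: [0.526, 0.473, -0.525, 0.473]
ft_force: [0.1, -0.6, 0.0]
width: 0.0299
time: 20.25
ee_pos: [0.5168, -0.0273, 0.1294]
eef_rot: [-0.526, -0.473, 0.526, -0.473]
ft_force: [-1.0, 1.4, -0.7]
width: 0.0294
time: 20.55
ee_pos: [0.5167, -0.0272, 0.1268]
eef_rot: [-0.526, -0.473, 0.526, -0.473]
ft_force: [-0.1, 0.0, -0.2]
width: 0.0295
```

```bash
python3 -m pendant '0.004 0 0 0 0 0;0.006 0 0 0 0 0;0.006 0 0 0 0 0'
```

```text
time: 20.85
ee_pos: [0.5173, -0.0272, 0.1264]
eef_rot: [0.526, 0.473, -0.525, 0.473]
ft_force: [-2.2, 0.4, 7.1]
width: 0.0296
```

Floor contact is at the expected height (tip level 62 mm). Release and back off.

```bash
python3 -m pendant '-0.004 0 0 0 0 0;-0.004 0 0 0 0 0'
python3 -m pendant '0 0 0 0 0 0;0 0 0 0 0 0;0 0 0 0 0 0;0 0 0 0 0 0;0 0 0 0 0 0;0 0 0 0 0 0' 0.5
python3 -m pendant '-0.04 0 0 0 0 0;-0.15 0 0 0 0 0;-0.3 0 0 0 0 0;-0.45 0 0 0 0 0;-0.55 0 0 0 0 0;-0.55 0 0 0 0 0;-0.55 0 0 0 0 0'
python3 -c "
from h import *
s=r.read_state();print(s['ee_pos'],s['ft_force'])
im,d=vision.camera('side');cv2.imwrite('pics/g6.png',cv2.resize(im[60:300,220:450],None,fx=2.5,fy=2.5))
"
```

```text
time: 21.05
ee_pos: [0.5169, -0.0272, 0.1266]
eef_rot: [0.526, 0.473, -0.525, 0.473]
ft_force: [0.4, -0.4, -0.5]
width: 0.0295
time: 21.65
ee_pos: [0.5169, -0.0272, 0.1265]
eef_rot: [0.526, 0.473, -0.526, 0.473]
ft_force: [0.4, -0.2, -0.3]
width: 0.0633
time: 22.35
ee_pos: [0.517, -0.0273, 0.2647]
eef_rot: [0.526, 0.473, -0.525, 0.473]
ft_force: [-0.5, 0.1, 0.4]
width: 0.0648
[ 0.5169997  -0.02728446  0.26465409] [-0.49542045  0.10930239  0.41193775]
```

View pics/g6.png

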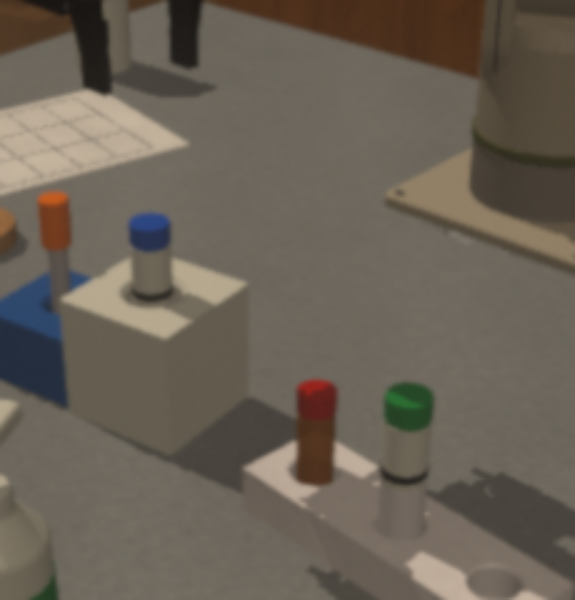

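The short tube stands upright in the well with its band right at the mouth (153,292). The rod is in its socket (55,220), the long tube in the rack (407,450), and the gripper is clear.

```bash
python3 -c "
from bench import close_job
print(close_job())"
```

```text
the job is handed in; nothing more can be done
None
```

The job is done and handed in at about 22 s of the 64 s allowed.

- **Probe:** I lowered the depth rod into the well until it pressed on the floor with about 10 N. The floor is at z ≈ 62 mm, so the well is about 38 mm deep. The depth camera gave about 63 mm. The rod then went back into its blue socket.
- **Tube choice:** At that depth the short tube's band sits about 2 mm above the block's top, and the long tube's would sit about 32 mm above. I chose the short tube and lowered it until it touched the floor, at the height the probe predicted, then released it.
- **Last checks:** The final picture shows the short tube upright with its band at the well mouth. The rod is upright in its socket, the long tube and vial are still in the rack, and the gripper is clear with no load.

No check failed. The only disagreement was 2–3 pixels between the side camera and my predicted positions, which fits the stated calibration error of about 2 mm.

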